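# Set the stock tags on a shoemaker's heel bins

### The arm

A 6-joint arm with a two-finger parallel gripper is mounted at the origin on the work surface. World frame = base frame: x ahead of the robot, y to its left, z up, the work surface at z = 0. Lengths are in m, angles in rad, forces in N, time in s.
With the tool pointing down it reaches from about 0.3 to 0.875 m from the base axis. Payload 6.4 kg.
Tool frame: the origin (TCP) lies where the fingers leave the gripper's body, on its centre line; the fingertips stand 73 mm ahead of it and the grasp point (between the pads) lies 54 mm ahead of it; z points along the fingers, y is the line along which they close (so a half turn about z gives the same grasp; the last joint's range is limited). The gripper opens to 85 mm and grips with 20 to 120 N. Pads are 22 mm wide; open, the fingers measure 114 mm over their backs; the gripper's body (76 mm by 85 mm) begins 54 mm behind the grasp point. The pads swing forward as they close: fully open they stand 13 mm farther back than shut.
Start: joints at [-1.364, 0.181, 1.607, -0, 1.354, -0.206], TCP at [0.231, -0.527, 0.304] pointing down, gripper open.
Joint ranges: [-2.99, 2.99], [-0.89, 2.07], [0.3, 2.58], [-1.14, 4.28], [0, 2.63], [-3.12, 3.12]. Speed limits (rad/s): [2.57, 2.57, 3.01, 3.14, 3.14, 3.14].

### API

Orientations are given as a unit quaternion [w, x, y, z].
In Python, from bench import ctrl gives the robot as it stands.
- The arm moves only by the tool carry_out, never from a script. Its argument "steps" is one flat list of numbers, 7 for each row, row after row: the shift along the tool's x, y, z in m, then the turn, a rotation vector about the tool's x, y, z in rad, then the opening, from 0 (shut) to 1 (fully open). In form: [dx, dy, dz, wx, wy, wz, claw, dx, dy, dz, wx, wy, wz, claw, ...]. A call has 1 to 20 rows; each row is the pose to reach, as a shift and turn from the pose commanded when the call began, along the tool's axes at that moment; what a row does not reach only later rows make up. A row lasts 1/10 s, in which the tool goes at most 50 mm and 8.59 degrees, less where a joint would pass 70% of its speed; a pose out of reach is approached as far as the arm can. A call with a gripper value outside its range is refused whole. The fingers move at their own pace and stop on an object; the grip force is fixed at half the most. Time passes only in rows, so rows that repeat a pose let the fingers close. It gives the time, the measured TCP pose, the force, the opening and the grip force at its end, in the units of the state.
- ctrl.get_obs(): the state, without advancing time (a new reading comes with each control period).
- ctrl.camera(name): name is "scene" or "top" or "wrist"; returns the picture (384x512x3 uint8, red, green, blue); there is no depth.
- ctrl.camera_params(name): a dict with "vertical_fov" (degrees; the focal length in pixels is half the picture's height over the tangent of half this angle, whatever the lens; pixels are square), "cx", "cy" (the principal point, pixels), "k1" (the pictures are not rectified: a ray, as slopes to the right and down, at radius r is drawn at 1 + k1 r^2 times it, then the intrinsics apply), "cam_to_world" (4x4, takes a point from camera to world coordinates); the wrist camera has in their place "hand_eye" (4x4, takes a point from camera to tool coordinates, whose origin is the TCP and whose axes are the flange's). Camera axes: x right, y down, z forward; pixel columns grow to the right and rows downward; lengths in m; the calibration is good to about 2 mm. A picture is of the moment at which its call begins: read the wrist's pose just before it. camera_params takes no time and is no camera call.
- ctrl.hand_in(): hands the job in; it is judged then, once.
The state is a dict: "time_s": time; "q": joint angles; "dq": joint speeds; "joint_efforts": joint torques, N m; "eef_pos": TCP position; "eef_rot": TCP orientation; "wrist_force": force on the tool from outside, world axes, zero at the start; "torque": the same for the moment, N m; "opening": opening from 0.0 (shut) to 1.0 (fully open); "grasp_force": force on a finger pad.
Only numpy, scipy, OpenCV 4.12 (cv2) and the standard library are available. Lean on these libraries where they do the work, as an engineer would, in place of code of your own. Each camera call takes 0.05 s, during which the arm holds its last target. There are 200 camera calls.

### The job

Set the hinged tags on the heel-stock board: push each tag over with a fingertip so that the two bins filled above the rim show the ring face up (tag leaning fully towards its bin) and the nearly empty and empty bins show the bar face up (tag leaning fully away from its bin), every tag fully home against its stop; a tag that already lies right needs nothing. Only push, never pinch a tag between the fingers, and leave the loose things on and around the board where they are.

Things in the scene. Friction and masses are not known exactly. Their poses are not given: they have to be found in the camera images.
- bin_a (a point): Full bin: two rows of upright black rubber heels standing 5 mm above its rim. Light wooden bin 100 (x) x 84 (y) x 35 mm high; point: centre of its mouth, at rim height (z 0.055). x points level away from its tag, y along the row, z up. Its tag's hinge line runs along y, 125 mm off along -x and 5 mm lower. Neighbours 105 mm apart along y.
- tag_a (a joint): Angle of bin_a's tag (50 mm wide, 5 mm thick, free edge 60 mm from the hinge line), rad. 0: leaning 0.8 off vertical away from the bin, to the robot's side, at its stop, bar face up; 0.8: upright; 1.6: leaning 0.8 towards the bin, at its stop, ring face up. Stiff hinge: it stays at any angle where it is left; about 1 N at the free edge turns it. Firm stops.
- hinge_a (a point): Middle of the hinge line of tag_a (z 0.050; stays put, but its axes turn with the tag): z along the tag from hinge to free edge, y along the hinge. The tag's face along -x bears a flat ring 38 mm across, its face along +x a straight bar 40 x 10 mm. But for the tags, nothing on the stock board stands higher than z 0.062.
- bin_b (a point): Full bin: two rows of upright black rubber heels standing 5 mm above its rim. Light wooden bin 100 (x) x 84 (y) x 35 mm high; point: centre of its mouth, at rim height (z 0.055). x points level away from its tag, y along the row, z up. Its tag's hinge line runs along y, 125 mm off along -x and 5 mm lower. Neighbours 105 mm apart along y.
- tag_b (a joint): Angle of bin_b's tag (50 mm wide, 5 mm thick, free edge 60 mm from the hinge line), rad. 0: leaning 0.8 off vertical away from the bin, to the robot's side, at its stop, bar face up; 0.8: upright; 1.6: leaning 0.8 towards the bin, at its stop, ring face up. Stiff hinge: it stays at any angle where it is left; about 1 N at the free edge turns it. Firm stops.
- hinge_b (a point): Middle of the hinge line of tag_b (z 0.050; stays put, but its axes turn with the tag): z along the tag from hinge to free edge, y along the hinge. The tag's face along -x bears a flat ring 38 mm across, its face along +x a straight bar 40 x 10 mm. But for the tags, nothing on the stock board stands higher than z 0.062.
- bin_c (a point): Bin run low: only two rubber heels lie flat on its floor. Light wooden bin 100 (x) x 84 (y) x 35 mm high; point: centre of its mouth, at rim height (z 0.055). x points level away from its tag, y along the row, z up. Its tag's hinge line runs along y, 125 mm off along -x and 5 mm lower. Neighbours 105 mm apart along y.
- tag_c (a joint): Angle of bin_c's tag (50 mm wide, 5 mm thick, free edge 60 mm from the hinge line), rad. 0: leaning 0.8 off vertical away from the bin, to the robot's side, at its stop, bar face up; 0.8: upright; 1.6: leaning 0.8 towards the bin, at its stop, ring face up. Stiff hinge: it stays at any angle where it is left; about 1 N at the free edge turns it. Firm stops.
- hinge_c (a point): Middle of the hinge line of tag_c (z 0.050; stays put, but its axes turn with the tag): z along the tag from hinge to free edge, y along the hinge. The tag's face along -x bears a flat ring 38 mm across, its face along +x a straight bar 40 x 10 mm. But for the tags, nothing on the stock board stands higher than z 0.062.
- bin_d (a point): Empty bin. Light wooden bin 100 (x) x 84 (y) x 35 mm high; point: centre of its mouth, at rim height (z 0.055). x points level away from its tag, y along the row, z up. Its tag's hinge line runs along y, 125 mm off along -x and 5 mm lower. Neighbours 105 mm apart along y.
- tag_d (a joint): Angle of bin_d's tag (50 mm wide, 5 mm thick, free edge 60 mm from the hinge line), rad. 0: leaning 0.8 off vertical away from the bin, to the robot's side, at its stop, bar face up; 0.8: upright; 1.6: leaning 0.8 towards the bin, at its stop, ring face up. Stiff hinge: it stays at any angle where it is left; about 1 N at the free edge turns it. Firm stops.
- hinge_d (a point): Middle of the hinge line of tag_d (z 0.050; stays put, but its axes turn with the tag): z along the tag from hinge to free edge, y along the hinge. The tag's face along -x bears a flat ring 38 mm across, its face along +x a straight bar 40 x 10 mm. But for the tags, nothing on the stock board stands higher than z 0.062.
- spool: Bystander: wooden thread spool, 26 mm across, 30 mm high, standing on the stock board between two tags; origin under its centre.
- rivet_jar: Bystander: small jar, 28 mm across, 34 mm high, standing on the stock board between two tags; origin under its centre.
- heel_block: Bystander: loose rubber heel, 36 x 30 x 32 mm, on the stock board between two tags; origin under its centre.
- last: Bystander: shoe last, about 150 mm long, 62 mm high, on the table beside the board; origin under its middle.
- hammer: Bystander: hammer lying on the table beside the board; origin under its middle.
- glue_tin: Bystander: tin 70 mm across, 90 mm high, on the table beside the board; origin under its centre.
- brush: Bystander: brush lying on the table beside the board; origin under its middle.

How it is judged:
At the end, for the whole second after the job is handed in: The tags of the two full bins (a, b) lean within 0.2 rad of their stop towards the bin (joint above 1.4), those of the low and the empty bin (c, d) within 0.2 rad of their stop away from the bin (joint below 0.2) (value of joint each of tag_a, tag_b above 1.4 rad and value of joint each of tag_c, tag_d below 0.2 rad); the robot touches nothing.
It fails at once if a loose thing on or beside the board is lifted, carried or pushed more than 30 mm (distance of any of spool, rivet_jar, heel_block, last, hammer, glue_tin, brush from where it was at the start of the episode above 0.03 m).
It fails at once if a tag is pinched between the fingers (over 6 N on both of its faces at once) ((contact force between the fingers and tag_a_c0 above 6 N and contact force between the fingers and tag_a_c1 above 6 N) or (contact force between the fingers and tag_b_c0 above 6 N and contact force between the fingers and tag_b_c1 above 6 N) or (contact force between the fingers and tag_c_c0 above 6 N and contact force between the fingers and tag_c_c1 above 6 N) or (contact force between the fingers and tag_d_c0 above 6 N and contact force between the fingers and tag_d_c1 above 6 N)).
It also fails if it takes over 54 s, if anything falls off the work surface, if the arm or the gripper's body presses on something with over 40 N, if the wrist force passes 120 N, or if a joint passes its speed limit or range.

## Working session

There is one attempt and no reset: what is moved stays moved. The work goes in short steps, Python scripts to look and compute and a tool call to move; the robot and the scene stay as the last step left them, time stands still between calls to the robot, and variables do not carry over. Pictures are saved under pics/ and viewed, at most 10 in all, crops included, and the job is handed in when it is done.

Besides the shell and the picture viewer there is one more tool, called after "Call:" as name(argument=value, ...) on one line, values as JSON. carry_out: Moves the arm, as the interface text tells. Its arguments: {"type":"object","properties":{"steps":{"type":"array"}},"required":["steps"]}

```bash
mkdir -p pics; python3 - <<'E'
from bench import ctrl
import cv2
o=ctrl.get_obs();print(o['time_s'],o['eef_pos'],o['eef_rot'],o['opening'])
for n in('top','scene'):
    p=ctrl.camera_params(n);print(n,p)
    im=ctrl.camera(n);cv2.imwrite(f'pics/{n}0.png',cv2.resize(im[:,:,::-1],(800,600),interpolation=cv2.INTER_CUBIC));cv2.imwrite(f'{n}_raw.png',im[:,:,::-1])
E
```

```text
0.0 [ 0.23060406 -0.52626232  0.30297015] [-8.90150851e-04  9.78775440e-01  2.04933757e-01  5.23529584e-06] 1.004191432717633
top {'vertical_fov': 50.75439392251913, 'cx': 253.54730391671364, 'cy': 190.96142202060244, 'k1': -0.02722863093027621, 'cam_to_world': array([[-0.01862537, -0.99390191,  0.10868347,  0.44225252],
       [-0.99976996,  0.01735761, -0.01259923,  0.01566026],
       [ 0.01063591, -0.10889313, -0.99399656,  1.28148504],
       [ 0.        ,  0.        ,  0.        ,  1.        ]])}
scene {'vertical_fov': 43.0833575628986, 'cx': 252.47959081241123, 'cy': 195.07919290912668, 'k1': -0.20264522971289772, 'cam_to_world': array([[ 0.54593303,  0.49170746, -0.67836634,  1.35636154],
       [ 0.83778984, -0.32819365,  0.43634517, -0.48908822],
       [-0.00808135, -0.80654367, -0.59111927,  0.73847822],
       [ 0.        ,  0.        ,  0.        ,  1.        ]])}
```

View pics/top0.png

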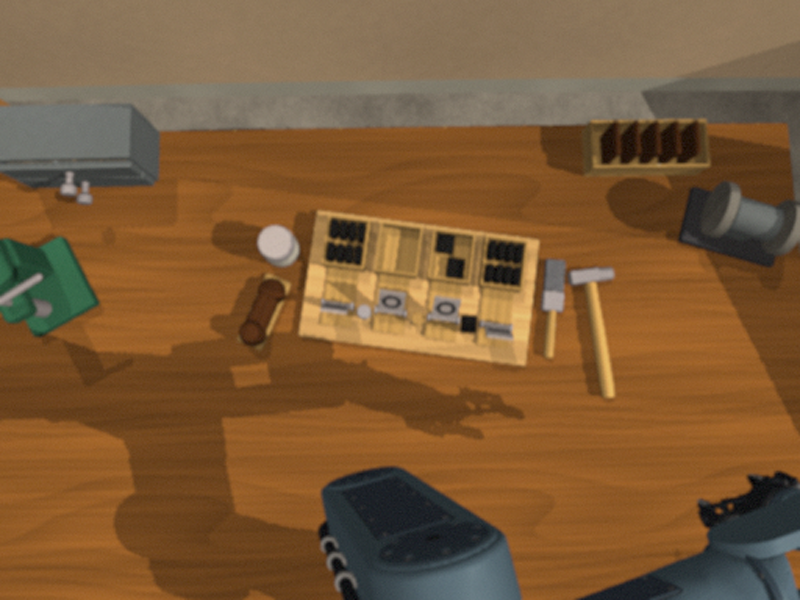

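View pics/scene0.png

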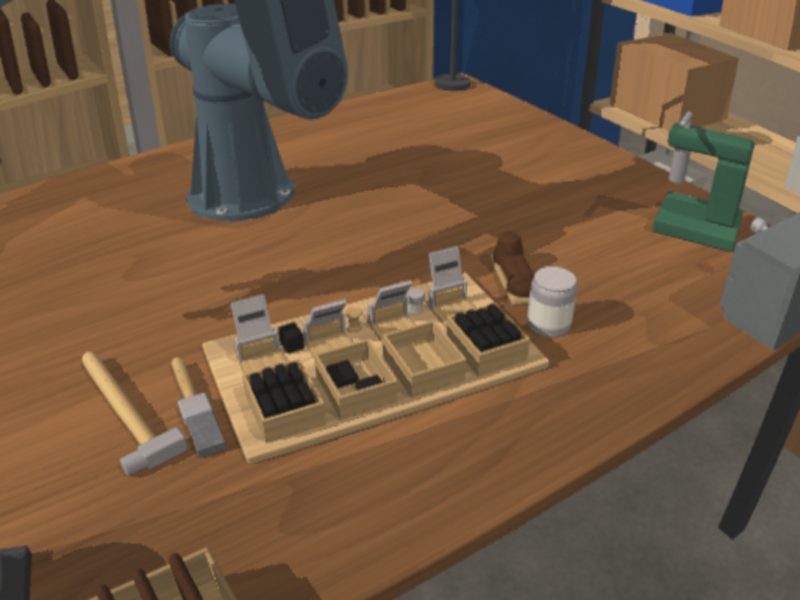

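The outer bins (display px (347,243) and (503,262)) are full and their tags stand near upright. The bin at (400,248) is empty and the one at (455,258) is low, and both show rings, so all four tags need pushing.

```bash
cat > h.py <<'E'
import cv2,numpy as np
from bench import ctrl
def ray(n,px):
    p=ctrl.camera_params(n);f=192/np.tan(np.radians(p['vertical_fov']/2))
    d=(np.array(px,float)-[p['cx'],p['cy']])/f; u=d.copy()
    for _ in range(20): u=d/(1+p['k1']*(u@u))
    T=p['cam_to_world'];return T[:3,3],T[:3,:3]@np.array([*u,1])
def onz(n,px,z):
    o,d=ray(n,px);return o+d*(z-o[2])/d[2]
def proj(n,P):
    p=ctrl.camera_params(n);f=192/np.tan(np.radians(p['vertical_fov']/2))
    T=p['cam_to_world'];c=T[:3,:3].T@(np.array(P)-T[:3,3]);u=c[:2]/c[2]
    return u*(1+p['k1']*(u@u))*f+[p['cx'],p['cy']]
E
python3 - <<'E'
from h import *
S=.64
im=cv2.imread('top_raw.png');C=[]
for c in((347,243),(503,262)):
    x,y=int(c[0]*S),int(c[1]*S);w=18
    m=(im[y-w:y+w,x-w:x+w].max(2)<60).astype(np.uint8)
    pts=cv2.findNonZero(m)[:,0]+[x-w,y-w]
    r=cv2.minAreaRect(pts.astype(np.float32));print(r,len(pts))
    C.append(onz('top',r[0],.06))
C=np.array(C);print(C,np.linalg.norm(C[0]-C[1]))
sc=cv2.imread('scene_raw.png');D=[]
for c in((487,327),(283,387)):
    x,y=int(c[0]*S),int(c[1]*S);w=26
    m=(sc[y-w:y+w,x-w:x+w].max(2)<60).astype(np.uint8)
    n,l,s,ce=cv2.connectedComponentsWithStats(m);k=1+s[1:,4].argmax();print(s[k],ce[k]+[x-w,y-w]);D.append(onz('scene',ce[k]+[x-w,y-w],.055))
print('scene',D)
for q in((318,211),(540,240),(525,365),(300,335)):print('board',onz('top',np.array(q)*S,.02))
yv=(C[0]-C[1]);yv[2]=0;yv/=np.linalg.norm(yv);xv=np.array([yv[1],-yv[0],0]);print('yaw',np.arctan2(xv[1],xv[0]))
mid=C.mean(0)
big=[]
for n,I in(('top',im),('scene',sc)):
    J=cv2.resize(I,None,fx=4,fy=4,interpolation=cv2.INTER_CUBIC)
    for i in range(4):
        h=mid+yv*(1.5-i)*.105-xv*.125;h[2]=.05
        if n=='top':print('hinge',i,h)
        for a in(0,.4,.8,1.2,1.6):
            t=h+.06*(xv*np.sin(a-.8)+np.array([0,0,np.cos(a-.8)]))
            q=[np.round(proj(n,t+s*.025*yv)*4+1.5).astype(int) for s in(-1,1)]
            cv2.line(J,tuple(map(int,q[0])),tuple(map(int,q[1])),(0,0,255) if a in(0,1.6) else (0,255,0) if a==.8 else (255,0,0),1)
        q=[np.round(proj(n,h+s*.025*yv)*4+1.5).astype(int) for s in(-1,1)]
        cv2.line(J,tuple(map(int,q[0])),tuple(map(int,q[1])),(255,0,255),1)
    cx,cy=np.round(proj(n,mid-xv*.1)*4).astype(int)
    big.append(J[cy-(150 if n=='top' else 300):cy+(150 if n=='top' else 200),max(cx-400,0):cx+400])
cv2.imwrite('pics/t1.png',big[0]);cv2.imwrite('pics/s1.png',big[1]);print(big[0].shape,big[1].shape)
E
```

```text
((220.80996704101562, 154.3300018310547), (21.778892517089844, 25.880111694335938), 8.130102157592773) 451
((322.0238952636719, 167.7969207763672), (22.19983673095703, 25.997177124023438), 6.709836959838867) 475
[[ 0.69048698  0.09840225  0.06      ]
 [ 0.64352059 -0.21090289  0.06      ]] 0.3128506305309212
[  7  12  41  30 723] [311.86445367 209.47026279]
[  5  12  42  34 918] [179.61873638 249.2254902 ]
scene [array([0.69412977, 0.09805992, 0.055     ]), array([ 0.64749832, -0.21468833,  0.055     ])]
board [0.76195764 0.15552445 0.02      ]
board [ 0.69458992 -0.29530467  0.02      ]
board [ 0.44229607 -0.25430904  0.02      ]
board [0.51014459 0.1926058  0.02      ]
yaw -0.15069370912736044
hinge 0 [0.56706492 0.11823026 0.05      ]
hinge 1 [0.5513019  0.01442021 0.05      ]
hinge 2 [ 0.53553888 -0.08938984  0.05      ]
hinge 3 [ 0.51977586 -0.1931999   0.05      ]
(300, 800, 3) (500, 800, 3)
```

View pics/t1.png

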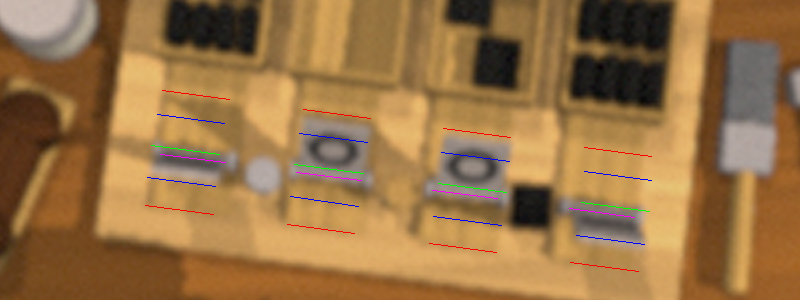

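View pics/s1.png

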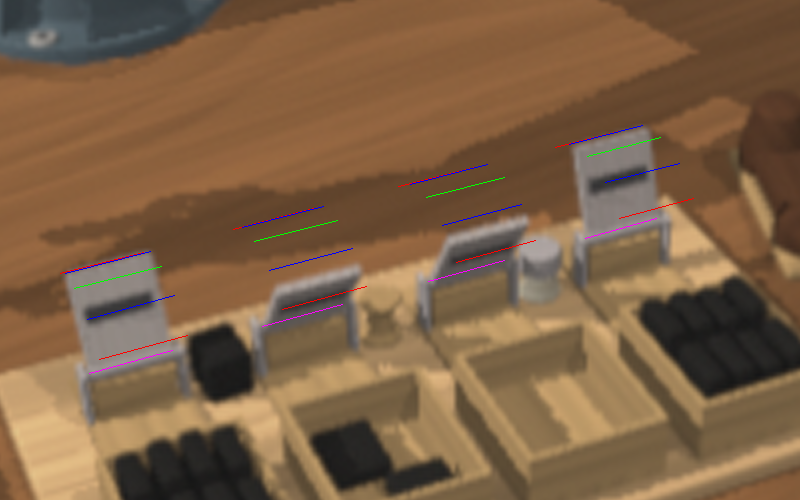

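All tags are out of place: the outer two at about 0.5, the inner two at about 1.4. I'll shut the gripper, align the tool x axis with the board x axis, and push with level sweeps, tip at z ≈ 0.08 (clear of everything up to 0.062).

Call:
carry_out(steps=[0.08,-0.055,0.01,0,0,0.14,0,0.16,-0.11,0.02,0,0,0.28,0,0.24,-0.165,0.03,0,0,0.42,0,0.336,-0.231,0.05,0,0,0.564,0,0.336,-0.231,0.05,0,0,0.564,0,0.336,-0.231,0.05,0,0,0.564,0,0.336,-0.231,0.05,0,0,0.564,0,0.336,-0.231,0.05,0,0,0.564,0,0.336,-0.231,0.05,0,0,0.564,0,0.336,-0.231,0.05,0,0,0.564,0,0.336,-0.231,0.05,0,0,0.564,0,0.336,-0.231,0.05,0,0,0.564,0,0.336,-0.231,0.05,0,0,0.564,0,0.336,-0.231,0.05,0,0,0.564,0])

```text
time_s: 1.5
eef_pos: [0.4454, -0.1814, 0.254]
eef_rot: [0.0, 0.997, -0.077, 0.0]
wrist_force: [-0.8, 0.1, -0.3]
opening: -0.004
grasp_force: 0.0
```

```bash
cat >> h.py <<'E'
yv=np.array([.1501,.9887,0]);xv=np.array([.9887,-.1501,0])
H=np.array([[.5671,.1182,.05],[.5513,.0144,.05],[.5355,-.0894,.05],[.5198,-.1932,.05]])
def st():
    o=ctrl.get_obs();p=o['eef_pos'];from scipy.spatial.transform import Rotation as R
    q=o['eef_rot'];r=R.from_quat([*q[1:],q[0]]).as_matrix()
    print('t',o['time_s'],'tcp',p.round(4),'F',np.round(o['wrist_force'],1),'open',round(o['opening'],2),'xax',r[:,0].round(3),'zax',r[:,2].round(3))
    for i in range(4):print(i,'board x,y rel hinge mm',((p-H[i])@xv*1e3).round(1),((p-H[i])@yv*1e3).round(1))
E
python3 -c "
from h import *
st()"
```

```text
t 1.5 tcp [ 0.4454 -0.1814  0.254 ] F [-0.8  0.1 -0.3] open -0.0 xax [ 0.988 -0.153  0.   ] zax [ 0. -0. -1.]
0 board x,y rel hinge mm -75.3 -314.5
1 board x,y rel hinge mm -75.3 -209.5
2 board x,y rel hinge mm -75.2 -104.5
3 board x,y rel hinge mm -75.3 0.5
```

Call:
carry_out(steps=[0,-0.002,0.05,0,0,0,0,0,-0.002,0.101,0,0,0,0,0.015,-0.002,0.101,0,0,0,0,0.03,-0.002,0.101,0,0,0,0,0.045,-0.002,0.101,0,0,0,0,0.06,-0.002,0.101,0,0,0,0,0.07,-0.002,0.101,0,0,0,0,0.08,-0.002,0.101,0,0,0,0,0.085,-0.002,0.101,0,0,0,0,0.085,-0.002,0.101,0,0,0,0,0.085,-0.002,0.101,0,0,0,0])

```text
time_s: 2.6
eef_pos: [0.53, -0.1911, 0.1529]
eef_rot: [-0.0, 0.997, -0.076, -0.0]
wrist_force: [0.3, 0.1, -0.5]
opening: -0.003
grasp_force: 0.0
```

Call:
carry_out(steps=[0.002,0,0,0,0,0,0,0.004,0,0,0,0,0,0,0.004,0,0,0,0,0,0])

```text
time_s: 2.9
eef_pos: [0.5342, -0.1917, 0.153]
eef_rot: [-0.0, 0.997, -0.076, 0.0]
wrist_force: [-0.8, -0.2, 0.3]
opening: -0.003
grasp_force: 0.1
```

Call:
carry_out(steps=[0.002,0,0,0,0,0,0,0.004,0,0,0,0,0,0,0.004,0,0,0,0,0,0])

```text
time_s: 3.2
eef_pos: [0.5384, -0.1925, 0.153]
eef_rot: [0.0, 0.997, -0.076, 0.0]
wrist_force: [-1.0, 0.6, 0.1]
opening: -0.002
grasp_force: 0.0
```

```bash
python3 -c "
from h import *
st()
im=ctrl.camera('scene')[:,:,::-1];top=ctrl.camera('top')[:,:,::-1]
a=cv2.resize(im[120:300,90:370],None,fx=2.8,fy=2.8,interpolation=2)
cv2.imwrite('pics/s2.png',a)
"
```

```text
t 3.2 tcp [ 0.5384 -0.1925  0.153 ] F [-1.   0.6  0.1] open -0.0 xax [ 0.989 -0.151  0.   ] zax [ 0. -0. -1.]
0 board x,y rel hinge mm 18.2 -311.5
1 board x,y rel hinge mm 18.2 -206.5
2 board x,y rel hinge mm 18.3 -101.5
3 board x,y rel hinge mm 18.2 3.5
```

View pics/s2.png

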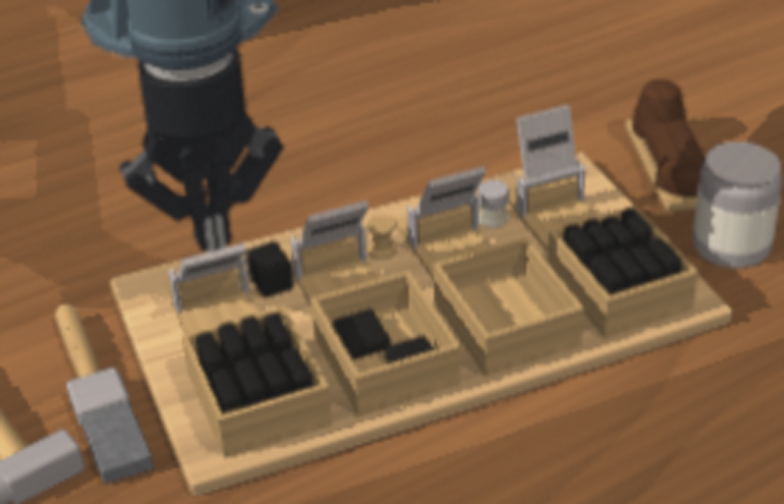

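The tag at (210,265) now leans strongly toward its bin. I'll go on in small steps until the stop shows in the force.

Call:
carry_out(steps=[0.002,0,0,0,0,0,0,0.004,0,0,0,0,0,0,0.004,0,0,0,0,0,0])

```text
time_s: 3.6
eef_pos: [0.5423, -0.193, 0.1529]
eef_rot: [0.0, 0.997, -0.076, 0.0]
wrist_force: [-0.5, -0.0, 0.8]
opening: 0.002
grasp_force: 0.0
```

Call:
carry_out(steps=[0.0015,0,0,0,0,0,0,0.003,0,0,0,0,0,0,0.003,0,0,0,0,0,0])

```text
time_s: 3.9
eef_pos: [0.5432, -0.1931, 0.1526]
eef_rot: [-0.0, 0.997, -0.075, -0.003]
wrist_force: [-9.6, -0.3, 7.2]
opening: -0.004
grasp_force: 5.8
```

Home: about 10 N at tool x ≈ +23 mm. Next, the far outer tag (+y end).

Call:
carry_out(steps=[-0.02,0,-0.02,0,0,0,0,-0.05,0,-0.06,0,0,0,0,-0.08,-0.03,-0.09,0,0,0,0,-0.1,-0.075,-0.1,0,0,0,0,-0.1,-0.12,-0.1,0,0,0,0,-0.1,-0.165,-0.1,0,0,0,0,-0.1,-0.21,-0.1,0,0,0,0,-0.1,-0.255,-0.1,0,0,0,0,-0.1,-0.315,-0.1,0,0,0,0,-0.1,-0.315,-0.1,0,0,0,0,-0.1,-0.315,-0.1,0,0,0,0,-0.1,-0.315,-0.1,0,0,0,0,-0.1,-0.315,-0.1,0,0,0,0])

```text
time_s: 5.2
eef_pos: [0.4936, 0.1317, 0.2528]
eef_rot: [0.0, 0.997, -0.076, -0.0]
wrist_force: [0.4, 0.9, -0.1]
opening: -0.001
grasp_force: 0.0
```

```bash
python3 -c "
from h import *
st()"
```

```text
t 5.2 tcp [0.4936 0.1317 0.2528] F [ 0.4  0.9 -0.1] open -0.0 xax [ 0.988 -0.152 -0.   ] zax [-0. -0. -1.]
0 board x,y rel hinge mm -74.7 2.3
1 board x,y rel hinge mm -74.7 107.3
2 board x,y rel hinge mm -74.6 212.3
3 board x,y rel hinge mm -74.7 317.3
```

Call:
carry_out(steps=[0,0,0.05,0,0,0,0,0,0,0.1,0,0,0,0,0.015,0,0.1,0,0,0,0,0.03,0,0.1,0,0,0,0,0.045,0,0.1,0,0,0,0,0.06,0,0.1,0,0,0,0,0.07,0,0.1,0,0,0,0,0.08,0,0.1,0,0,0,0,0.087,0,0.1,0,0,0,0,0.091,0,0.1,0,0,0,0,0.094,0,0.1,0,0,0,0,0.094,0,0.1,0,0,0,0])

```text
time_s: 6.4
eef_pos: [0.5867, 0.1189, 0.153]
eef_rot: [-0.0, 0.997, -0.075, 0.0]
wrist_force: [-0.5, 1.1, 0.9]
opening: 0.001
grasp_force: 0.0
```

Call:
carry_out(steps=[0.0015,0,0,0,0,0,0,0.003,0,0,0,0,0,0,0.003,0,0,0,0,0,0])

```text
time_s: 6.7
eef_pos: [0.5895, 0.1186, 0.153]
eef_rot: [-0.0, 0.997, -0.075, 0.0]
wrist_force: [-0.0, 0.1, 0.7]
opening: 0.0
grasp_force: 0.1
```

Call:
carry_out(steps=[0.0015,0,0,0,0,0,0,0.003,0,0,0,0,0,0,0.003,0,0,0,0,0,0])

```text
time_s: 7.0
eef_pos: [0.5908, 0.1184, 0.1527]
eef_rot: [-0.0, 0.997, -0.075, -0.002]
wrist_force: [-8.6, 1.0, 6.3]
opening: -0.0
grasp_force: 5.1
```

Home as well. Next the empty bin's tag, from the bin side.

Call:
carry_out(steps=[-0.02,0,-0.02,0,0,0,0,-0.02,0,-0.06,0,0,0,0,-0.01,0.02,-0.1,0,0,0,0,0.02,0.06,-0.1,0,0,0,0,0.047,0.1,-0.1,0,0,0,0,0.047,0.105,-0.1,0,0,0,0,0.047,0.105,-0.1,0,0,0,0,0.047,0.105,-0.1,0,0,0,0])

```text
time_s: 7.8
eef_pos: [0.6226, 0.0078, 0.2525]
eef_rot: [-0.0, 0.997, -0.076, -0.0]
wrist_force: [-0.6, -0.1, -0.5]
opening: 0.002
grasp_force: 0.0
```

```bash
python3 -c "
from h import *
st()
im=ctrl.camera('scene')[:,:,::-1]
cv2.imwrite('pics/s3.png',cv2.resize(im[100:280,90:370],None,fx=2.8,fy=2.8,interpolation=2))
"
```

```text
t 7.8 tcp [0.6226 0.0078 0.2525] F [-0.6 -0.1 -0.5] open 0.0 xax [ 0.989 -0.151 -0.001] zax [-0.001  0.001 -1.   ]
0 board x,y rel hinge mm 71.5 -100.9
1 board x,y rel hinge mm 71.5 4.1
2 board x,y rel hinge mm 71.5 109.1
3 board x,y rel hinge mm 71.5 214.1
```

View pics/s3.png

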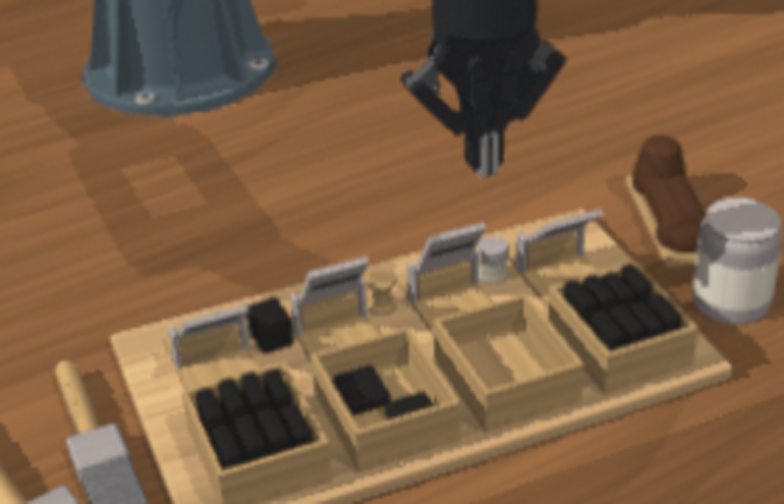

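Both outer tags, at (210,330) and (560,235), lie fully toward their bins. Now pushing the empty bin's tag away from it.

Call:
carry_out(steps=[0,0,0.05,0,0,0,0,0,0,0.1,0,0,0,0,-0.01,0,0.1,0,0,0,0,-0.025,0,0.1,0,0,0,0,-0.04,0,0.1,0,0,0,0,-0.055,0,0.1,0,0,0,0,-0.067,0,0.1,0,0,0,0,-0.077,0,0.1,0,0,0,0,-0.085,0,0.1,0,0,0,0,-0.09,0,0.1,0,0,0,0,-0.09,0,0.1,0,0,0,0])

```text
time_s: 8.95
eef_pos: [0.5343, 0.0209, 0.1539]
eef_rot: [0.0, 0.997, -0.075, 0.001]
wrist_force: [0.6, 1.0, 3.8]
opening: -0.003
grasp_force: 1.3
```

Call:
carry_out(steps=[-0.0015,0,0,0,0,0,0,-0.003,0,0,0,0,0,0,-0.003,0,0,0,0,0,0])

```text
time_s: 9.25
eef_pos: [0.5335, 0.0207, 0.1541]
eef_rot: [0.0, 0.997, -0.076, 0.003]
wrist_force: [7.1, 0.9, 2.8]
opening: 0.002
grasp_force: 3.1
```

Call:
carry_out(steps=[-0.001,0,0,0,0,0,0,-0.002,0,0,0,0,0,0,-0.002,0,0,0,0,0,0])

```text
time_s: 9.55
eef_pos: [0.5326, 0.0207, 0.1547]
eef_rot: [0.0, 0.997, -0.076, 0.004]
wrist_force: [10.0, -0.1, 1.8]
opening: -0.003
grasp_force: 4.0
```

```bash
python3 -c "
from h import *
st()"
```

```text
t 9.55 tcp [0.5326 0.0207 0.1547] F [10.  -0.1  1.8] open -0.0 xax [ 0.988 -0.151  0.008] zax [ 0.008 -0.001 -1.   ]
0 board x,y rel hinge mm -19.5 -101.6
1 board x,y rel hinge mm -19.4 3.4
2 board x,y rel hinge mm -19.4 108.4
3 board x,y rel hinge mm -19.4 213.4
```

At its stop. On to the low bin's tag.

Call:
carry_out(steps=[0.02,0,-0.02,0,0,0,0,0.03,0,-0.06,0,0,0,0,0.05,0.02,-0.1,0,0,0,0,0.075,0.06,-0.1,0,0,0,0,0.095,0.1,-0.1,0,0,0,0,0.095,0.105,-0.1,0,0,0,0,0.095,0.105,-0.1,0,0,0,0,0.095,0.105,-0.1,0,0,0,0,0.095,0.105,-0.05,0,0,0,0,0.095,0.105,0,0,0,0,0,0.085,0.105,0,0,0,0,0,0.07,0.105,0,0,0,0,0,0.055,0.105,0,0,0,0,0,0.04,0.105,0,0,0,0,0,0.028,0.105,0,0,0,0,0,0.018,0.105,0,0,0,0,0,0.01,0.105,0,0,0,0,0,0.005,0.105,0,0,0,0,0,0.005,0.105,0,0,0,0,0])

```text
time_s: 11.45
eef_pos: [0.5185, -0.083, 0.1539]
eef_rot: [0.0, 0.997, -0.075, 0.001]
wrist_force: [0.4, 1.5, 3.7]
opening: 0.0
grasp_force: 1.3
```

Call:
carry_out(steps=[-0.0015,0,0,0,0,0,0,-0.003,0,0,0,0,0,0,-0.003,0,0,0,0,0,0])

```text
time_s: 11.75
eef_pos: [0.5176, -0.0832, 0.1542]
eef_rot: [0.0, 0.997, -0.076, 0.003]
wrist_force: [7.5, 0.9, 2.8]
opening: 0.002
grasp_force: 3.2
```

Call:
carry_out(steps=[-0.001,0,0,0,0,0,0,-0.002,0,0,0,0,0,0,-0.002,0,0,0,0,0,0])

```text
time_s: 12.05
eef_pos: [0.5167, -0.0833, 0.1547]
eef_rot: [0.001, 0.997, -0.076, 0.004]
wrist_force: [9.8, 0.5, 1.9]
opening: 0.002
grasp_force: 4.1
```

```bash
python3 -c "
from h import *
st()"
```

```text
t 12.05 tcp [ 0.5167 -0.0833  0.1547] F [9.8 0.5 1.9] open 0.0 xax [ 0.988 -0.151  0.009] zax [ 0.008 -0.002 -1.   ]
0 board x,y rel hinge mm -19.6 -206.8
1 board x,y rel hinge mm -19.5 -101.8
2 board x,y rel hinge mm -19.5 3.2
3 board x,y rel hinge mm -19.6 108.2
```

Same signature as the tag before. Retreat clear and look.

Call:
carry_out(steps=[0.02,0,-0.02,0,0,0,0,0.03,0,-0.06,0,0,0,0,0.03,0,-0.1,0,0,0,0,0.03,0,-0.14,0,0,0,0,-0.02,0.02,-0.17,0,0,0,0,-0.06,0.04,-0.18,0,0,0,0,-0.1,0.08,-0.18,0,0,0,0,-0.12,0.12,-0.18,0,0,0,0,-0.12,0.16,-0.18,0,0,0,0,-0.12,0.2,-0.18,0,0,0,0,-0.12,0.2,-0.18,0,0,0,0,-0.12,0.2,-0.18,0,0,0,0])

```text
time_s: 13.25
eef_pos: [0.364, -0.2624, 0.3323]
eef_rot: [-0.001, 0.997, -0.077, -0.001]
wrist_force: [-0.3, -0.7, -0.5]
opening: 0.001
grasp_force: 0.0
```

```bash
python3 -c "
from h import *
im=ctrl.camera('scene')[:,:,::-1];t=ctrl.camera('top')[:,:,::-1]
a=cv2.resize(im[120:300,90:370],(560,360),interpolation=2);b=cv2.resize(t[130:240,180:360],(393,240),interpolation=2)
o=np.zeros((600,560,3),np.uint8);o[:360]=a;o[360:,:393]=b
cv2.imwrite('pics/f.png',o)
"
```

```text
(no output)
```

View pics/f.png

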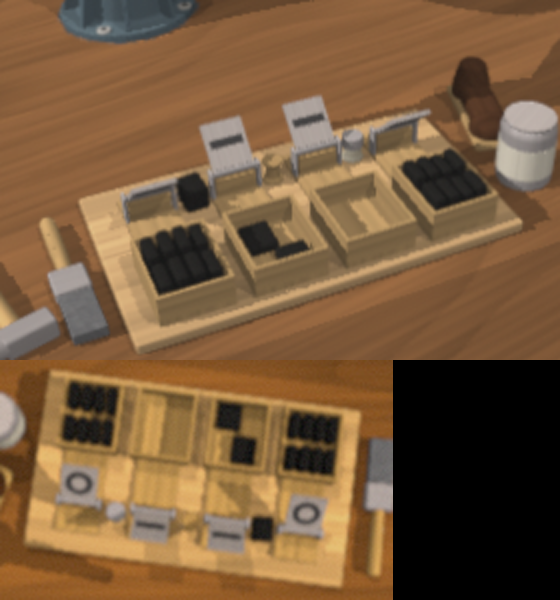

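Rings show on both outer tags and bars on both inner ones; bystanders are in place. A quick numeric check of the free edges before handing in.

```bash
python3 - <<'E'
from h import *
t=ctrl.camera('top');hsv=cv2.cvtColor(t,cv2.COLOR_RGB2HSV)
for i in range(4):
    h=H[i]+.002*yv; s=[]
    for a in np.arange(-.4,2.05,.05):
        # grey along free-edge path, averaged across width
        v=[]
        for y in np.linspace(-.018,.018,9):
            q=proj('top',h+y*yv+.06*(xv*np.sin(a-.8)+np.array([0,0,np.cos(a-.8)])))
            v.append(cv2.getRectSubPix(hsv[:,:,1],(1,1),tuple(map(float,q)))[0,0])
        s.append(int(np.mean(v)))
    print(i,s)
E
```

```text
0 [137, 136, 137, 137, 137, 137, 137, 139, 141, 144, 146, 147, 146, 146, 146, 147, 148, 147, 147, 147, 134, 94, 49, 31, 32, 38, 41, 38, 37, 38, 38, 37, 35, 33, 31, 31, 33, 33, 34, 38, 50, 67, 90, 110, 126, 137, 142, 146, 147]
1 [137, 137, 137, 137, 138, 137, 131, 116, 90, 60, 40, 34, 34, 35, 34, 33, 30, 32, 35, 36, 34, 32, 30, 36, 68, 121, 147, 148, 147, 147, 148, 148, 148, 148, 148, 148, 148, 148, 147, 148, 147, 147, 147, 147, 147, 147, 147, 147, 147]
2 [138, 138, 138, 138, 138, 137, 132, 116, 90, 60, 40, 34, 33, 33, 33, 31, 27, 30, 33, 34, 34, 33, 32, 36, 65, 117, 146, 149, 147, 148, 148, 147, 148, 147, 147, 147, 147, 148, 149, 148, 148, 148, 148, 148, 147, 146, 146, 146, 146]
3 [137, 138, 138, 137, 137, 137, 138, 139, 142, 145, 147, 148, 148, 147, 147, 147, 147, 147, 147, 148, 139, 97, 51, 31, 31, 35, 36, 34, 32, 32, 32, 32, 31, 28, 28, 29, 31, 32, 33, 37, 48, 67, 90, 110, 126, 137, 143, 146, 148]
```

```bash
python3 -c "
from bench import ctrl
print(ctrl.hand_in())"
```

```text
the job is handed in; nothing more can be done
None
```

All four tags are set and the job is handed in at about 13 s: the two full bins' tags lean home towards their bins with the ring up, the low and empty bins' tags lean home away with the bar up, and in the last pictures the loose things looked unmoved; no verdict was returned.

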